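Kick out the cartridge tray and put the nozzle cap away

TASK

Press the red pedal beside the white housing all the way down so that the black tray pops out a little, then let the pedal up and pull the tray out smoothly to its stop, without yanking it or spilling its two cartridges. Then lay the loose yellow nozzle cap flat in the tray's empty front middle compartment, setting it down gently, and leave the tray fully out. Do not disturb the steel punch or the clear tilt-out bin.

Things in the scene. Friction and masses are not known exactly. Their poses are not given: they have to be found in the camera images.
- housing: White low housing fixed to the shelf, 270 deep x 330 wide x 72 mm high, open at the front. Origin: middle of its front edge, on the shelf; x points back into the housing, y to the left seen from the robot, z up. Its roof (8 mm thick, top 72 mm above the shelf) starts right above the front edge; the closed tray is flush with the front, with only 4 mm between the tray's front wall and the roof.
- tray (a joint): How far the black plastic tray is out of the housing along the housing's -x, in m: 0 shut, 0.150 at its stop. A full pedal stroke kicks it to about 0.05; it slides with 2 to 3 N of friction and stays where left.
- tray_lip (a point): Moves with the tray: middle of the top inner edge of the tray's front wall, 60 mm above the shelf. The wall is 6 mm thick, 306 wide and 46 mm high inside. When the tray has been kicked out there is a clear gap of about 43 mm between the inside of this wall and the housing roof's front edge, into which closed fingers go from above to pull on the wall. The tray's floor is 14 mm above the shelf.
- tray_bay (a point): Moves with the tray: centre of the floor (14 mm above the shelf) of the empty front middle compartment, 135 mm along x by 162 mm along y, axes as the housing's. At the front it is bounded by the tray's front wall, at the back and sides by 4 mm thick dividers 30 mm high. The centre lies 67.5 mm behind the inside of the front wall. Beyond each side divider is a lane 60 mm wide with one cartridge.
- pedal (a joint): Angle of the sprung pedal in rad: 0 up, 0.35 fully down at its stop; it needs 5 to 12 N and springs back up by itself.
- pedal_pad (a point): Moves with the pedal: the pressing point, on top of the red pad (75 x 54 mm, long side along the housing's x, the point near its middle), to the right of the housing seen from the robot. The hinge lies 116 to 118 mm behind it along the housing's +x, 52 mm above the shelf; the point is about 81 mm above the shelf when up and 40 mm when fully down.
- nozzle: Yellow plastic nozzle cap lying on the shelf to the left or right in front of the housing, 100 mm long along its x: a square base 60 x 32 x 32 mm (x from -50 to +10), then a cone of 14 to 6 mm radius to x = +50. Origin: on the underside, at mid length. 50 g.
- nozzle_grip (a point): Grip point of the nozzle cap: centre of the square base's cross-section, near the centre of mass, 16 mm above the underside; grip across y (32 mm wide).
- cartridge_a_mid (a point): Centre of the cartridge with the blue band lying in the tray's left lane, 46 mm diameter, 190 mm long along x, 0.2 to 0.4 kg.
- cartridge_b_mid (a point): Centre of the cartridge with the grey band lying in the tray's right lane, same size.
- punch: Steel cartridge punch lying on the shelf on the other side from the nozzle cap, 130 mm long along its x, 26 wide, 22 high; origin on the underside at mid length. Leave alone.
- bin (a joint): Tilt angle of the clear plastic parts bin that stands to the left of the housing, in rad: 0 shut. Leave alone.
- bin_frame: Grey frame of the clear bin, fixed, 140 deep x 146 wide x 150 mm high; origin: middle of its front edge, on the shelf.
There are look-alikes about, which are no part of the job. There is more than one size of the nozzle; the job needs the smallest.

How it is judged (in metres and radians):
On the way, in this order (a step that is already met when the one before it is completed fails the run):
1. the pedal is pressed down to its stop and has kicked the tray out (value of joint pedal above 0.325 rad and value of joint tray above 0.035 m), for 0.1 s.
2. the pedal is up again and the tray has been pulled out to its stop (value of joint tray above 0.145 m and value of joint pedal below 0.04 rad), for 0.2 s.
At the end, for the whole second after the job is handed in: The tray is out to within 7 mm of its stop and at rest, the pedal is up, the nozzle cap lies flat and still on the floor of the front middle compartment (its grip point within the compartment, no more than 28 mm above the floor), and both cartridges lie in their lanes (value of joint tray above 0.143 m and value of joint pedal below 0.04 rad and x of nozzle_grip in the frame of tray_bay between -0.066 and 0.066 m and y of nozzle_grip in the frame of tray_bay between -0.08 and 0.08 m and z of nozzle_grip in the frame of tray_bay between 0 and 0.028 m and linear speed of nozzle below 0.02 m/s and velocity of joint tray below 0.02 m/s and y of cartridge_a_mid in the frame of tray_bay between 0.085 and 0.145 m and z of each of cartridge_a_mid, cartridge_b_mid in the frame of tray_bay below 0.035 m and y of cartridge_b_mid in the frame of tray_bay between -0.145 and -0.085 m); the robot touches nothing.
It fails at once if the tray is yanked or slammed (faster than 0.6 m/s) (velocity of joint tray above 0.6 m/s).
It fails at once if the nozzle cap is dropped or thrown (faster than 1 m/s while not held) (linear speed of nozzle above 1 m/s and contact force between nozzle and the fingers below 0.05 N).
It fails at once if the punch is moved more than 30 mm (distance of punch from where it was at the start of the episode above 0.03 m).
It fails at once if the clear bin is tilted open by more than 0.15 rad (value of joint bin above 0.15 rad).
It also fails if it takes over 54 s, if anything falls off the work surface, if the arm or the gripper's body presses on something with over 40 N, if the wrist force passes 120 N, or if a joint passes its speed limit or range.

ROBOT

A 6-joint arm with a two-finger parallel gripper is mounted at the origin on the work surface. World frame = base frame: x ahead of the robot, y to its left, z up, the work surface at z = 0. Lengths are in mm, angles in degrees, forces in N, time in s.
With the tool pointing down it reaches from about 350 to 850 mm from the base axis. Payload 8.1 kg.
Tool frame: the origin (TCP) lies midway between the tips of the shut fingers; the grasp point (between the pads) lies 19 mm behind it (r.pinch_z is the distance from the TCP to the grasp point, in mm); z points along the fingers, y is the line along which they close (so a half turn about z gives the same grasp; the last joint's range is limited). The gripper opens to 85 mm and grips with 20 to 120 N. Pads are 22 mm wide; open, the fingers measure 114 mm over their backs; the gripper's body (76 mm by 85 mm) begins 54 mm behind the grasp point. The pads swing forward as they close: fully open they stand 13 mm farther back than shut.
Start: joints at [63.633, 7.471, 85.268, -0, 87.261, -4.893], TCP at [219.631, 558.361, 231.292] pointing down, gripper open.
Joint ranges: [-169.43, 169.43], [-51.17, 129.36], [1.28, 143.12], [-76.62, 256.62], [0, 156.53], [-152.29, 152.29]. Speed limits (degrees/s): [136.94, 136.94, 159.86, 180, 180, 180].

INTERFACE

Orientations are given as [roll, pitch, yaw] about the fixed x, y, z axes, in that order (R = Rz(yaw) Ry(pitch) Rx(roll)).
In Python, from bench import r gives the robot as it stands.
- The arm moves only by the shell command python3 -m jog 'ROWS' [OPENING] [FORCE]. ROWS is JSON, one flat list of numbers, 6 for each row, row after row: the shift along the tool's x, y, z in m, then the turn, a rotation vector about the tool's x, y, z in rad. A call has 1 to 8 rows; each row is the pose to reach, as a shift and turn from the pose commanded when the call began, along the tool's axes at that moment; what a row does not reach only later rows make up. A row lasts 1/8 s, in which the tool goes at most 62.5 mm and 10.7 degrees, less where a joint would pass 70% of its speed; a pose out of reach is approached as far as the arm can. A call with a gripper value outside its range is refused whole. OPENING is the opening, from -1 (shut) to 1 (fully open), set as the call begins (- or left out, the last holds). The fingers move at their own pace and stop on an object; FORCE is the grip in N (left out, the last holds). Time passes only in rows, so rows that repeat a pose let the fingers close. It gives the time, the measured TCP pose, the force, the opening and the grip force at its end, in the units of the state.
- r.sense(): the state, without advancing time (a new reading comes with each control period).
- r.snapshot(name): name is "side" or "top"; returns a dict with "pixels" (420x560x3 uint8, red, green, blue), "range_z" (420x560 float32, mm along the optical axis (not along the pixel's ray), 0 where there is no reading), "K" (3x3 intrinsics, pixels), "rvec" (rotation vector, rad) and "tvec" (3), from world to camera coordinates, as OpenCV has them. Camera axes: x right, y down, z forward; pixel columns grow to the right and rows downward; lengths in mm; the calibration is good to about 2 mm. A picture is of the moment at which its call begins.
- r.hand_in(): hands the job in; it is judged then, once.
Trained networks look in a picture, given as the dict that the camera call returned (one of the last four; its "shot" number tells which), for a name from the list of things; names that differ only in an ending like _2 or _b are one class to them, and where a whole thing is asked for, a point or a joint stands for the part that bears it (a point fixed in the world has none). Each returns a list of dicts, best first, with "score" (0 to 1); they miss things now and then, are a little off and sometimes report something else, mostly with a low value. They report only what shows in the picture. A call takes as long as a camera call. They do not tell look-alikes from the thing itself.
- r.look_for(picture, target): "bbox" ([left, top, right, bottom] in pixels, round what is visible of it).
- r.outline_of(picture, target): "region" (420x560 bool, what is visible of it) and "bbox" ([left, top, right, bottom] in pixels, round what is visible of it).
The state is a dict: "time": time; "joint_pos": joint angles; "qd": joint speeds; "joint_efforts": joint torques, N m; "tool_pos": TCP position; "tcp_rot": TCP orientation; "ft_force": force on the tool from outside, world axes, zero at the start; "wrist_torque": the same for the moment, N m; "finger_gap": finger opening in mm; "grip_force": force on a finger pad.
Only numpy, scipy, OpenCV 4.12 (cv2) and the standard library are available. Lean on these libraries where they do the work, as an engineer would, in place of code of your own. Each camera call takes 0.05 s, during which the arm holds its last target. There are 200 camera calls.

## Working session

There is one attempt and no reset: what is moved stays moved. The work goes in short steps, Python scripts to look and compute and a shell command to move; the robot and the scene stay as the last step left them, time stands still between calls to the robot, and variables do not carry over. Pictures are saved under pics/ and viewed, at most 10 in all, crops included, and the job is handed in when it is done.

```bash
ls; mkdir -p pics; cat > h.py <<'E'
import numpy as np, cv2
from bench import r
def pts(s):
    K=np.array(s["K"]);R=cv2.Rodrigues(np.array(s["rvec"],float))[0];t=np.array(s["tvec"],float).ravel()
    z=s["range_z"].astype(float);v,u=np.mgrid[:420,:560]
    c=np.stack([(u-K[0,2])/K[0,0]*z,(v-K[1,2])/K[1,1]*z,z],-1)
    p=(c-t)@R; p[z==0]=np.nan
    return p
def save(s,n): cv2.imwrite(f"pics/{n}.png",cv2.cvtColor(s["pixels"],cv2.COLOR_RGB2BGR))
def grab(c):
    s=r.snapshot(c); return s,pts(s)
E
python3 - <<'E'
from h import *
np.set_printoptions(precision=1,suppress=True)
print(r.sense())
for c in("top","side"):
    s,p=grab(c); save(s,c+"0")
    for n in("housing","tray","pedal","nozzle","punch","bin_frame"):
        for d in r.outline_of(s,n)[:4]:
            q=p[d["region"]];q=q[~np.isnan(q[:,0])]
            if len(q)<5: continue
            print(c,n,round(d["score"],2),d["bbox"],np.percentile(q,2,0),np.median(q,0),np.percentile(q,98,0))
E
```

```text
pics
{'time': 0.0, 'joint_pos': array([63.6,  7.5, 85.3,  0. , 87.3, -4.9]), 'qd': array([-0.1,  0. ,  0. ,  0. , -0. , -0. ]), 'joint_efforts': array([ -0. , -56.9, -50.1,  -0. ,   0. ,   0. ]), 'tool_pos': array([219.4, 557.9, 230.2]), 'tcp_rot': array([-179.9,   -0. ,  158.5]), 'ft_force': array([ 0.1,  0.5, -0.5]), 'wrist_torque': array([ 0., -0.,  0.]), 'grip_force': 0.0, 'finger_gap': 85.06985311499719}
top housing 0.6 [244.2, 48.1, 444.7, 187.8] [ 593.1 -294.1   32.6] [726.2 -75.3  70.5] [875.2  99.9  79.2]
top tray 0.98 [270.6, 163.2, 401.8, 185.7] [ 580.2 -223.5   11.8] [605.  -81.   56.4] [628.4  61.9  62.5]
top pedal 0.91 [407.3, 118.0, 439.6, 186.8] [ 582.1 -311.    53.8] [ 640.4 -278.7   74.3] [ 730.6 -249.5   87.6]
top nozzle 0.81 [165.4, 193.0, 224.3, 231.1] [484.1 191.4   2. ] [519.  243.   41.3] [558.1 313.9  47.1]
top nozzle 0.74 [233.2, 229.6, 249.4, 271.0] [379.1 119.7   0.9] [419.4 134.4  29.1] [472.1 151.2  34.6]
top nozzle 0.73 [165.8, 273.5, 214.3, 333.7] [253.4 202.1   0.9] [302.6 245.7  41.6] [362.6 291.3  47.4]
top punch 0.9 [440.1, 209.0, 465.2, 254.7] [ 4
[... 350 characters left out ...]
[ 720.9 -153.5   70.7] [884.8  88.5  83.2]
side tray 0.69 [297.9, 210.8, 356.0, 317.0] [ 582.1 -226.8   12.4] [ 610.9 -108.6   42.1] [633.1  57.4  60.5]
side pedal 0.74 [327.8, 312.6, 434.5, 350.2] [ 582.2 -315.4   53.9] [ 640.6 -283.6   75.7] [ 730.1 -250.4   87.2]
side pedal 0.56 [210.7, 203.4, 250.5, 220.5] [382.5 117.4   1.8] [418.5 123.   23. ] [472.7 146.2  32.8]
side nozzle 0.95 [205.6, 202.9, 250.2, 223.4] [380.8 117.4  -0. ] [417.2 123.2  22.9] [471.8 148.1  32.7]
side punch 0.55 [231.2, 390.9, 307.7, 418.3] [ 439.8 -371.4    8.6] [ 487.9 -358.2   18.3] [ 534.4 -336.5   23.2]
side bin_frame 0.96 [307.7, 126.5, 386.9, 201.0] [637.8 131.8   6. ] [707.7 169.9 109.3] [791.5 290.4 149.2]
```

```bash
python3 -c "
import cv2,numpy as np
a=cv2.imread('pics/top0.png');b=cv2.imread('pics/side0.png')
print(a.shape)"
```

```text
(420, 560, 3)
```

View pics/top0.png

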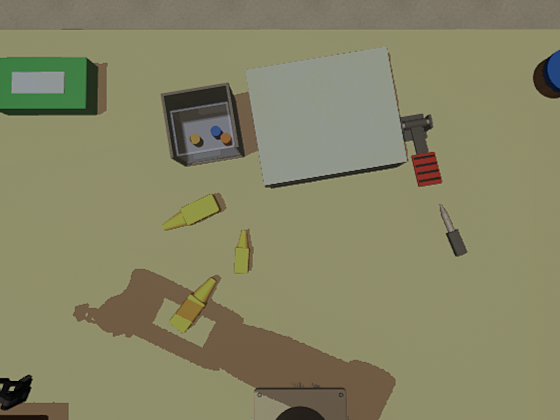

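View pics/side0.png

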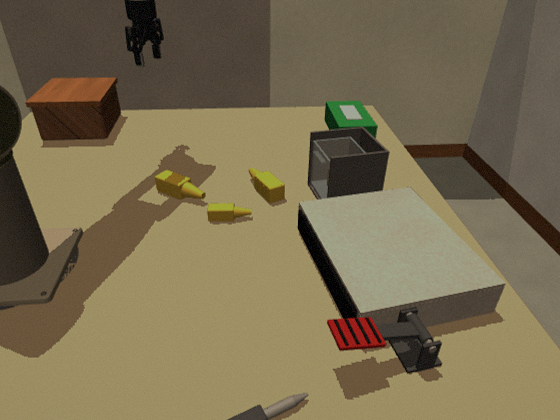

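The top view shows the housing around (325,115), the pedal pad at (427,170), the smallest nozzle at (242,252) and the punch at (453,230). The side view agrees: the small nozzle is at (228,212) and the pad at (357,333). Next I'll fit the frames.

```bash
python3 - <<'E'
from h import *
np.set_printoptions(precision=1,suppress=True)
s,p=grab("top")
m=(abs(p[...,2]-72)<6)&(p[...,0]>560)&(p[...,0]<930)&(p[...,1]<115)&(p[...,1]>-260)
m=cv2.morphologyEx(m.astype(np.uint8),cv2.MORPH_OPEN,np.ones((7,7)))>0
q=p[m]
print("roof",q[:,2].mean(),cv2.minAreaRect(q[:,:2].astype(np.float32)),cv2.boxPoints(cv2.minAreaRect(q[:,:2].astype(np.float32))))
for c in("top","side"):
    s2,p2=(s,p) if c=="top" else grab(c)
    im=s2["pixels"].astype(int)
    P=p2[:,:,:]
    red=(im[...,0]>90)&(im[...,1]<60)&(P[...,2]>50)&(P[...,0]<720)&(P[...,0]>540)&(P[...,1]<-200)
    red=cv2.morphologyEx(red.astype(np.uint8),cv2.MORPH_CLOSE,np.ones((5,5)))>0
    q=p2[red];q=q[q[:,2]>50]
    print(c,"pad",cv2.minAreaRect(q[:,:2].astype(np.float32)),np.median(q,0))
    d=[d for d in r.outline_of(s2,"nozzle") if abs(np.nanmedian(p2[d["region"]],0)[:2]-[419,134]).max()<30][0]
    q=p2[d["region"]];q=q[q[:,2]>6]
    print("noz",cv2.minAreaRect(q[:,:2].astype(np.float32)))
    b=q[q[:,2]>29]
    print(" top face",len(b),b.mean(0),cv2.minAreaRect(b[:,:2].astype(np.float32)))
    u,S,v=np.linalg.svd(q[:,:2]-q[:,:2].mean(0),full_matrices=False);print(" axis",v[0])
E
```

```text
roof 70.67232838527194 ((741.0892944335938, -59.489959716796875), (271.4815368652344, 329.85968017578125), 9.130962371826172) [[ 580.9   81.8]
 [ 633.2 -243.9]
 [ 901.3 -200.8]
 [ 848.9  124.9]]
top pad ((617.9688720703125, -284.3002624511719), (73.19986724853516, 52.70625686645508), 9.353259086608887) [ 616.8 -284.2   79.5]
noz ((427.8515930175781, 134.5066680908203), (33.1030387878418, 98.1085433959961), 86.44971466064453)
 top face 272 [409.6 135.9  31.5] ((415.11041259765625, 135.21612548828125), (31.050796508789062, 72.39218139648438), 86.1887435913086)
 axis [-1.  0.]
side pad ((622.5046997070312, -277.5723571777344), (85.30753326416016, 70.21475219726562), 9.780491828918457) [ 617.  -288.2   80.3]
noz ((430.4913330078125, 132.04708862304688), (33.41606903076172, 99.04246520996094), 85.71656799316406)
 top face 185 [409.8 132.2  31.2] ((411.8303527832031, 133.97573852539062), (31.148828506469727, 61.97554397583008), 80.39686584472656)
 axis [ 1. -0.]
```

```bash
cat > go.py <<'E'
import sys,numpy as np
from scipy.spatial.transform import Rotation as Ro
from bench import r
x,y,z,yaw=map(float,sys.argv[1:5])
s=r.sense();R=Ro.from_euler('xyz',s["tcp_rot"],degrees=True)
T=Ro.from_euler('xyz',[180,0,yaw],degrees=True)
d=R.inv().apply(np.array([x,y,z])-s["tool_pos"])/1000
print("t",round(s["time"],2),"pos",np.round(s["tool_pos"],1),np.round(s["tcp_rot"],1),"F",np.round(s["ft_force"],1),"gap",round(s["finger_gap"],1))
print("row",np.round(d,4),np.round((R.inv()*T).as_rotvec(),3),"n>=",np.linalg.norm(d)/.0625)
E
python3 -m jog '[-0.679,-0.637,0.081,0,0,-0.534,-0.679,-0.637,0.081,0,0,-0.534,-0.679,-0.637,0.081,0,0,-0.534,-0.679,-0.637,0.081,0,0,-0.534,-0.679,-0.637,0.081,0,0,-0.534,-0.679,-0.637,0.081,0,0,-0.534,-0.679,-0.637,0.081,0,0,-0.534,-0.679,-0.637,0.081,0,0,-0.534]' -1; python3 go.py 618 -284 110 189.1
```

```text
time: 1.9
tool_pos: [432.2, 109.6, 188.6]
tcp_rot: [180.0, 0.1, -170.9]
ft_force: [0.8, 0.1, 0.9]
finger_gap: 0.0
grip_force: 0.0
t 1.9 pos [432.2 109.6 188.6] [ 1.800e+02  1.000e-01 -1.709e+02] F [0.8 0.1 0.9] gap 0.0
row [-0.1209 -0.4181  0.0788] [0.    0.001 0.   ] n>= 7.0764707132571845
```

```bash
python3 -m jog '[-0.121,-0.418,0.079,0,0,0,-0.121,-0.418,0.079,0,0,0,-0.121,-0.418,0.079,0,0,0,-0.121,-0.418,0.079,0,0,0,-0.121,-0.418,0.079,0,0,0,-0.121,-0.418,0.079,0,0,0,-0.121,-0.418,0.079,0,0,0,-0.121,-0.418,0.079,0,0,0]'; python3 go.py 618 -284 60 189.1
```

```text
time: 2.9
tool_pos: [616.4, -285.5, 105.9]
tcp_rot: [179.9, -0.2, -171.1]
ft_force: [0.5, 0.4, -0.3]
finger_gap: 0.0
grip_force: 0.0
t 2.9 pos [ 616.4 -285.5  105.9] [ 179.9   -0.2 -171.1] F [ 0.5  0.4 -0.3] gap 0.0
row [-0.0019  0.0011  0.0459] [ 0.002 -0.003 -0.003] n>= 0.7344878605078706
```

```bash
python3 -m jog '[0,0,0.010,0,0,0,0,0,0.020,0,0,0,0,0,0.028,0,0,0,0,0,0.036,0,0,0,0,0,0.044,0,0,0,0,0,0.052,0,0,0,0,0,0.058,0,0,0,0,0,0.062,0,0,0]'; python3 go.py 618 -284 40 189.1
```

```text
time: 3.9
tool_pos: [617.1, -281.9, 48.4]
tcp_rot: [-180.0, -0.0, -170.9]
ft_force: [-6.8, 1.1, 9.2]
finger_gap: -0.4
grip_force: 5.1
t 3.9 pos [ 617.1 -281.9   48.4] [-180.    -0.  -170.9] F [-6.8  1.1  9.2] gap -0.4
row [-0.0006 -0.0022  0.0084] [-0.001 -0.     0.001] n>= 0.13874160148004977
```

```bash
python3 -m jog '[0,0,0.004,0,0,0,0,0,0.008,0,0,0,0,0,0.011,0,0,0,0,0,0.013,0,0,0,0,0,0.013,0,0,0]'; python3 - <<'E'
from h import *
np.set_printoptions(precision=1,suppress=True)
s,p=grab("top"); save(s,"top1")
for n in("tray","pedal"):
    for d in r.outline_of(s,n)[:2]:
        q=p[d["region"]];q=q[~np.isnan(q[:,0])]
        print(n,round(d["score"],2),d["bbox"],np.percentile(q,2,0),np.median(q,0))
print(r.sense()["ft_force"])
E
```

```text
time: 4.53
tool_pos: [617.8, -282.1, 40.7]
tcp_rot: [-179.9, 0.1, -170.8]
ft_force: [-23.2, 10.2, 40.7]
finger_gap: -0.1
grip_force: 21.9
tray 0.68 [270.7, 164.1, 404.9, 207.4] [ 541.4 -229.4    8.4] [585.7 -87.8  13.6]
pedal 0.62 [409.0, 114.7, 428.6, 183.2] [ 595.9 -290.7   32.4] [ 690.9 -270.7   49.1]
pedal 0.37 [374.9, 162.1, 394.3, 171.8] [ 613.4 -217.5   12.2] [ 619.2 -191.6   53.1]
[-21.1   9.3  41. ]
```

View pics/top1.png

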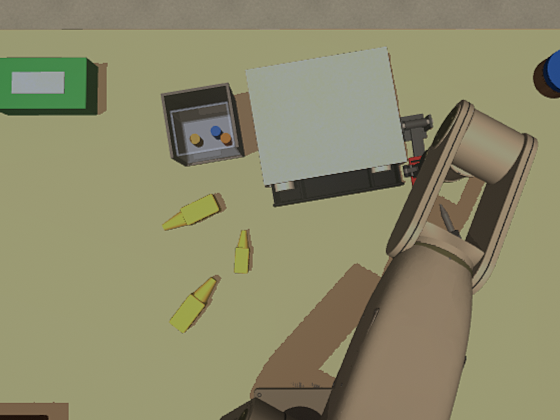

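The picture shows the tray popped out, with its front wall at about row 200 (columns 275–402) and the pad pressed under the tool at (413,170). I'll hold a moment, then let the pedal up.

```bash
python3 -m jog '[0,0,0,0,0,0,0,0,-0.015,0,0,0,0,0,-0.03,0,0,0,0,0,-0.05,0,0,0,0,0,-0.1,0,0,0,0,0,-0.1,0,0,0]'; python3 - <<'E'
from h import *
np.set_printoptions(precision=1,suppress=True)
o=np.array([607,-81]);a=np.radians(9.13);A=np.array([[np.cos(a),np.sin(a)],[-np.sin(a),np.cos(a)]])
for c in("top","side"):
    s,p=grab(c);q=p.reshape(-1,3);q=q[~np.isnan(q[:,0])]
    h=np.c_[(q[:,:2]-o)@A.T,q[:,2]]
    w=h[(abs(h[:,2]-60)<5)&(h[:,0]<-12)&(h[:,0]>-80)&(abs(h[:,1])<140)]
    print(c,len(w),np.percentile(w,[3,25,50,75,97],axis=0)[:,0])
E
python3 go.py 586.3 -84.3 130 189.1
```

```text
time: 5.42
tool_pos: [620.3, -283.5, 140.8]
tcp_rot: [-179.7, 0.4, -170.9]
ft_force: [-0.9, -0.0, -0.2]
finger_gap: 0.1
grip_force: 0.0
top 331 [-49.4 -47.6 -46.  -44.4 -14.5]
side 400 [-48.2 -47.2 -45.4 -43.6 -40.4]
t 5.53 pos [ 617.7 -282.2  135.4] [-1.799e+02  1.000e-01 -1.709e+02] F [-0.7 -0.9 -1.6] gap -0.1
row [-0.0004  0.2004  0.0052] [-0.001  0.001  0.001] n>= 3.20686536165526
```

```bash
python3 -m jog '[0,0.2,0.005,0,0,0,0,0.2,0.005,0,0,0,0,0.2,0.005,0,0,0,0,0.2,0.005,0,0,0,0,0.2,0.005,0,0,0,0,0.2,0.005,0,0,0]'; python3 go.py 586 -84.3 34 189.1
```

```text
time: 6.28
tool_pos: [585.5, -85.9, 128.9]
tcp_rot: [-180.0, -0.0, -170.9]
ft_force: [0.6, -0.8, -0.7]
finger_gap: -0.1
grip_force: 0.0
t 6.28 pos [585.5 -85.9 128.9] [-180.    -0.  -170.9] F [ 0.6 -0.8 -0.7] gap -0.1
row [-0.0008  0.0016  0.0949] [-0.    -0.001 -0.001] n>= 1.5187100479659874
```

```bash
python3 -m jog '[0,0,0.03,0,0,0,0,0,0.05,0,0,0,0,0,0.07,0,0,0,0,0,0.085,0,0,0,0,0,0.095,0,0,0,0,0,0.095,0,0,0]'; python3 go.py 586 -84.3 34 189.1
```

```text
time: 7.02
tool_pos: [585.0, -84.4, 33.5]
tcp_rot: [180.0, -0.1, -170.9]
ft_force: [0.0, 0.4, 0.2]
finger_gap: 0.1
grip_force: 0.0
t 7.03 pos [585.  -84.4  33.5] [ 1.800e+02 -1.000e-01 -1.709e+02] F [0.  0.4 0.2] gap 0.1
row [-0.001  -0.     -0.0005] [ 0.001 -0.001  0.   ] n>= 0.017540221670227736
```

```bash
python3 -m jog '[0.004,0,0,0,0,0,0.008,0,0,0,0,0,0.012,0,0,0,0,0,0.017,0,0,0,0,0,0.024,0,0,0,0,0,0.032,0,0,0,0,0,0.04,0,0,0,0,0,0.048,0,0,0,0,0]'; python3 -m jog '[0.008,0,0,0,0,0,0.016,0,0,0,0,0,0.024,0,0,0,0,0,0.032,0,0,0,0,0,0.04,0,0,0,0,0,0.046,0,0,0,0,0,0.05,0,0,0,0,0,0.053,0,0,0,0,0]'
```

```text
time: 8.02
tool_pos: [537.6, -92.4, 34.4]
tcp_rot: [-180.0, 0.0, -170.9]
ft_force: [2.9, -1.1, 1.3]
finger_gap: 0.1
grip_force: 1.4
time: 9.02
tool_pos: [485.5, -100.5, 34.2]
tcp_rot: [180.0, -0.0, -170.9]
ft_force: [2.9, -1.5, -0.6]
finger_gap: 0.1
grip_force: 1.3
```

```bash
python3 -m jog '[0.003,0,0,0,0,0,0.006,0,0,0,0,0,0.009,0,0,0,0,0,0.011,0,0,0,0,0,0.013,0,0,0,0,0,0.015,0,0,0,0,0]'; python3 go.py 490 -100 120 189.1
```

```text
time: 9.78
tool_pos: [478.7, -101.8, 35.5]
tcp_rot: [-179.9, 1.0, -170.9]
ft_force: [51.6, 9.3, -39.4]
finger_gap: -0.2
grip_force: 25.7
t 9.78 pos [ 478.7 -101.8   35.5] [-179.9    1.  -170.9] F [ 51.6   9.3 -39.4] gap -0.2
row [-0.0129 -0.0002 -0.0843] [-0.002  0.017 -0.   ] n>= 1.3644028197224736
```

```bash
python3 -m jog '[-0.003,0,0,0,0,0,-0.008,0,0,0,0,0,-0.016,0,0,0,0,0,-0.025,0,0,0,0,0,-0.025,0,-0.04,0,0,0,-0.025,0,-0.09,0,0,0,-0.025,0,-0.14,0,0,0,-0.025,0,-0.14,0,0,0]'; python3 - <<'E'
from h import *
np.set_printoptions(precision=1,suppress=True)
o=np.array([607,-81]);a=np.radians(9.13);A=np.array([[np.cos(a),np.sin(a)],[-np.sin(a),np.cos(a)]])
for c in("top","side"):
    s,p=grab(c);save(s,c+"2");q=p.reshape(-1,3);q=q[~np.isnan(q[:,0])]
    h=np.c_[(q[:,:2]-o)@A.T,q[:,2]]
    w=h[(abs(h[:,2]-60)<4)&(h[:,0]<-120)&(h[:,0]>-170)&(abs(h[:,1])<140)]
    print(c,len(w),np.percentile(w,[3,25,50,75,97],axis=0)[:,0])
E
python3 go.py 409.3 134.5 120 176.4
```

```text
time: 10.78
tool_pos: [498.9, -99.9, 179.7]
tcp_rot: [-179.8, 0.4, -170.9]
ft_force: [0.6, 0.1, -0.3]
finger_gap: 0.3
grip_force: 0.0
top 101 [-149.3 -148.  -146.3 -144.7 -143.5]
side 389 [-147.8 -146.6 -145.  -143.3 -141.7]
t 10.88 pos [496.1 -99.1 174.7] [-180.     0.  -170.9] F [-0.8  0.4 -0.5] gap 0.1
row [0.0488 0.2444 0.0545] [-0.     0.001  0.222] n>= 4.081857274348164
```

View pics/side2.png

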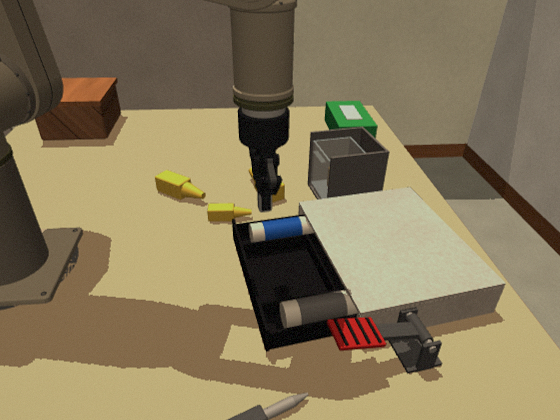

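The side view shows the tray fully out with the blue cartridge (280,229) and grey cartridge (318,308) in their lanes. The pedal is up at (357,333), and the small nozzle hasn't moved (228,212).

```bash
python3 -m jog '[0.049,0.244,0.055,0,0,0.222,0.049,0.244,0.055,0,0,0.222,0.049,0.244,0.055,0,0,0.222,0.049,0.244,0.055,0,0,0.222,0.049,0.244,0.055,0,0,0.222,0.049,0.244,0.055,0,0,0.222,0.049,0.244,0.055,0,0,0.222,0.049,0.244,0.055,0,0,0.222]' 0.45 30; python3 go.py 409.3 134.5 2 176.4
```

```text
time: 11.88
tool_pos: [409.3, 133.0, 119.5]
tcp_rot: [-180.0, 0.0, 176.3]
ft_force: [-0.6, 0.7, 0.1]
finger_gap: 61.8
grip_force: 0.0
t 11.88 pos [409.3 133.  119.5] [-180.     0.   176.3] F [-0.6  0.7  0.1] gap 61.8
row [1.000e-04 1.500e-03 1.175e-01] [-0.     0.    -0.002] n>= 1.879954458625909
```

```bash
python3 -m jog '[0,0.001,0.04,0,0,0,0,0.001,0.07,0,0,0,0,0.001,0.09,0,0,0,0,0.001,0.105,0,0,0,0,0.001,0.113,0,0,0,0,0.001,0.117,0,0,0,0,0.001,0.117,0,0,0]'; python3 -m jog '[0,0,0,0,0,0,0,0,0,0,0,0,0,0,0,0,0,0,0,0,0,0,0,0,0,0,0,0,0,0,0,0,0,0,0,0]' -1 30
```

```text
time: 12.75
tool_pos: [409.0, 135.2, 2.6]
tcp_rot: [180.0, 0.0, 176.4]
ft_force: [-0.3, -0.5, -0.2]
finger_gap: 61.9
grip_force: 0.0
time: 13.5
tool_pos: [409.4, 135.3, 3.0]
tcp_rot: [180.0, 0.1, 176.4]
ft_force: [-0.5, 1.0, 6.8]
finger_gap: 31.5
grip_force: 31.1
```

```bash
python3 -m jog '[0,0,-0.01,0,0,0,0,0,-0.03,0,0,0,0,0,-0.06,0,0,0,0,0,-0.10,0,0,0,0,0,-0.13,0,0,0,0,0,-0.13,0,0,0]'; python3 go.py 513.7 -96 120 189.1
```

```text
time: 14.25
tool_pos: [410.6, 135.5, 135.5]
tcp_rot: [179.9, 0.3, 176.4]
ft_force: [-0.4, 0.4, -0.9]
finger_gap: 31.8
grip_force: 30.5
t 14.25 pos [410.6 135.5 135.5] [179.9   0.3 176.4] F [-0.4  0.4 -0.9] gap 31.8
row [-0.1173 -0.2246  0.0158] [ 0.001  0.006 -0.222] n>= 4.062701730594041
```

```bash
python3 -m jog '[-0.03,-0.057,0.004,0,0,-0.05,-0.058,-0.11,0.008,0,0,-0.11,-0.085,-0.16,0.012,0,0,-0.16,-0.105,-0.20,0.015,0,0,-0.22,-0.117,-0.225,0.015,0,0,-0.222,-0.117,-0.225,0.015,0,0,-0.222,-0.117,-0.225,0.015,0,0,-0.222]'; python3 - <<'E'
from h import *
s,p=grab("side");save(s,"side3")
E
python3 go.py 513.7 -96 18 189.1
```

```text
time: 15.12
tool_pos: [510.3, -96.1, 116.2]
tcp_rot: [179.9, -0.1, -170.9]
ft_force: [0.5, 0.6, 0.1]
finger_gap: 31.3
grip_force: 30.4
t 15.18 pos [510.5 -95.8 116.5] [ 1.799e+02 -1.000e-01 -1.709e+02] F [-0.1  0.8 -0.8] gap 31.5
row [-0.0033 -0.0008  0.0985] [ 0.001 -0.001  0.001] n>= 1.5768043635343791
```

View pics/side3.png

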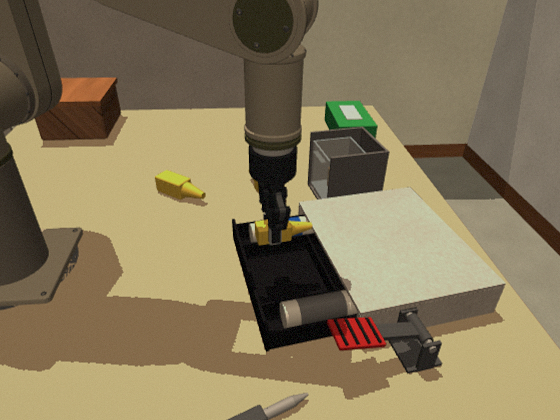

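The nozzle is held level at about (280,231), above the tray's middle compartment. I'll lower it gently.

```bash
python3 -m jog '[-0.003,0,0.03,0,0,0,-0.003,0,0.055,0,0,0,-0.003,0,0.075,0,0,0,-0.003,0,0.087,0,0,0,-0.003,0,0.093,0,0,0,-0.003,0,0.096,0,0,0,-0.003,0,0.098,0,0,0,-0.003,0,0.099,0,0,0]'; python3 go.py 513.7 -96 17 189.1
```

```text
time: 16.18
tool_pos: [514.7, -96.4, 18.8]
tcp_rot: [-180.0, 0.0, -170.9]
ft_force: [-0.1, -0.3, -0.0]
finger_gap: 31.8
grip_force: 30.4
t 16.18 pos [514.7 -96.4  18.8] [-180.     0.  -170.9] F [-0.1 -0.3 -0. ] gap 31.8
row [0.0009 0.0006 0.0018] [-0.     0.001  0.   ] n>= 0.03300689697043828
```

```bash
python3 -m jog '[0,0,0.001,0,0,0,0,0,0.002,0,0,0,0,0,0.002,0,0,0]'; python3 -m jog '[0,0,0,0,0,0,0,0,0,0,0,0,0,0,0,0,0,0,0,0,0,0,0,0]' 0.3; python3 -m jog '[0,0,-0.01,0,0,0,0,0,-0.03,0,0,0,0,0,-0.06,0,0,0,0,0,-0.11,0,0,0,0,0,-0.16,0,0,0,0,0,-0.2,0,0,0,0,0,-0.2,0,0,0,0,0,-0.2,0,0,0]'; python3 - <<'E'
from h import *
np.set_printoptions(precision=1,suppress=True)
s,p=grab("side");save(s,"side4")
o=np.array([607,-81]);a=np.radians(9.13);A=np.array([[np.cos(a),np.sin(a)],[-np.sin(a),np.cos(a)]])
q=p.reshape(-1,3);im=s["pixels"].reshape(-1,3).astype(int)
h=np.c_[(q[:,:2]-o)@A.T,q[:,2]]
n=h[(im[:,0]>110)&(im[:,2]<50)&(im[:,1]>80)&(h[:,0]<0)&(h[:,0]>-145)&(abs(h[:,1])<85)&(h[:,2]<100)]
print(len(n),np.percentile(n,[2,50,98],axis=0)-[-76.5,0,14])
w=h[(abs(h[:,2]-60)<4)&(h[:,0]<-120)&(h[:,0]>-170)&(abs(h[:,1])<140)]
print(np.percentile(w[:,0],[3,50,97]))
E
```

```text
time: 16.55
tool_pos: [514.8, -96.4, 17.0]
tcp_rot: [-180.0, 0.0, -170.9]
ft_force: [-1.0, 1.5, 4.8]
finger_gap: 31.1
grip_force: 31.1
time: 17.05
tool_pos: [514.2, -96.3, 16.2]
tcp_rot: [180.0, -0.0, -170.9]
ft_force: [0.5, 0.1, -0.3]
finger_gap: 55.9
grip_force: 0.0
time: 18.05
tool_pos: [514.1, -96.2, 216.3]
tcp_rot: [-180.0, 0.0, -170.9]
ft_force: [-0.6, -0.7, 0.0]
finger_gap: 55.6
grip_force: 0.0
432 [[-45.6 -18.4  -1.3]
 [-11.  -15.6  19.2]
 [ 48.7  51.2  31.3]]
[-147.7 -144.7 -141.4]
```

View pics/side4.png

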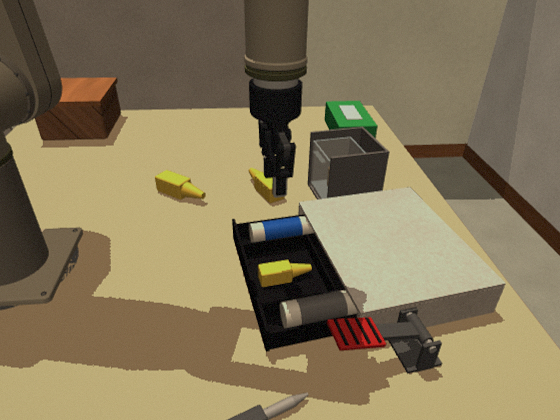

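The nozzle lies flat in the middle compartment at (285,272). The tray is still fully out, both cartridges are in place, the pedal is up and the gripper is clear.

```bash
python3 -c "
from bench import r
print(r.hand_in())"
```

```text
the job is handed in; nothing more can be done
None
```

I pressed the pedal to its stop, pulled the tray out to its stop, laid the smallest nozzle cap flat in the front middle compartment, and handed the job in at about 18 s; the hand-in gave no verdict.

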